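# Withdraw the bolt and open the second leaf of a sample cabinet

### The job

One leaf of the small two-door sample cabinet already stands open; the other is held shut by a bolt that is shot up into the head of the cabinet. Withdraw that bolt by pushing its thumb piece all the way down, then swing the bolted leaf wide open, about square to the cabinet's front, so that the tray of racks can come out. Do not disturb the rack of tubes that stands on the table in front of the cabinet.

Things in the scene. Friction and masses are not known exactly. Their poses are not given: they have to be found in the camera images.
- bolt (a joint): Slide of the steel bolt on the closed leaf, in m: 0 = fully shot (up, locking the leaf to the cabinet), 0.020 = fully withdrawn (down, on its stop). Starts at 0 to 0.003; below about 0.012 it still blocks the leaf. Needs about 4 N to slide and stays where it is left.
- thumb_piece (a point): Tab of the bolt, 24 mm wide, 8 thick, sticking 55 mm out of the closed leaf's face, near its top free corner. Point: on the tab's top, mid-width, 37 mm out from the face; 262 mm above the table with the bolt fully shot, moving down with it. The keeper above stands out 18 mm; cabinet top at 284 mm, keeper 288. Axes: -x out of the leaf's face, +y to its hinge, z up.
- leaf (a joint): Hinge of the closed leaf, in rad: 0 = shut, grows as it swings out, stop at 1.8. Upright axis; opens clockwise seen from above. Resists by about 0.1 N m and stays where it is left. White panel 141 mm wide, 16 thick, from 62 to 270 mm above the table.
- leaf_pull (a point): Closed leaf's pull: upright round steel bar, 12 mm diameter, from 175 to 270 mm above the table, axis 42 mm out from the face, on two 8 mm stand-offs at heights 187 and 257. Point: on the bar's axis, 252 mm above the table. Axes: -x out of the face, +y to the hinge, z up. The hinge axis lies 58 mm along +x and 55 mm along +y from here; the tab's middle 67 mm along -y.
- rack_near: Red wire rack of capped sample tubes standing loose on the table in front of the cabinet, 152 x 56 mm, 98 mm high, 0.35 kg; origin under its centre, long side along its x. A bystander: to be left standing where it is.

How it is judged:
On the way, in this order (a step that is already met when the one before it is completed fails the run):
1. the bolt is withdrawn (at least 15 mm down) while the leaf is still shut (value of joint bolt above 0.015 m and value of joint leaf below 0.12 rad), for 0.1 s.
2. the unbolted leaf is swung open by at least 60 degrees (value of joint leaf above 1.05 rad and value of joint bolt above 0.015 m), for 0.2 s.
At the end, for the whole second after the job is handed in: The bolted leaf stands open by at least 60 degrees (1.05 rad) and at rest, its bolt is withdrawn (at least 15 of its 20 mm), and the tube rack in front of the cabinet is within 30 mm of where it began (all of step 2 and velocity of joint leaf between -0.05 and 0.05 rad/s and distance of rack_near from where it was at the start of the episode below 0.03 m); the robot touches nothing.
It fails at once if the tube rack in front of the cabinet is knocked over or pushed more than 50 mm (distance of rack_near from where it was at the start of the episode above 0.05 m or angle between rack_near's own z axis and vertical above 0.5 rad).
It also fails if it takes over 48 s, if anything falls off the work surface, if the arm or the gripper's body presses on something with over 40 N, if the wrist force passes 120 N, or if a joint passes its speed limit or range.

### The arm

A 7-joint arm with a two-finger parallel gripper is mounted at the origin on the work surface. World frame = base frame: x ahead of the robot, y to its left, z up, the work surface at z = 0. Lengths are in m, angles in rad, forces in N, time in s.
With the tool pointing down it reaches from about 0.4 to 0.85 m from the base axis. Payload 4.5 kg.
Tool frame: the origin (TCP) lies midway between the tips of the shut fingers; the grasp point (between the pads) lies 19 mm behind it; z points along the fingers, y is the direction in which the jaws open and shut (so a half turn about z gives the same grasp; the last joint's range is limited). The gripper opens to 88 mm and grips with 3 to 60 N. Pads are 18 mm wide; open, the fingers measure 123 mm over their backs; the gripper's body (75 mm by 187 mm) begins 45 mm behind the grasp point.
Start: joints at [0.034, 0.689, -0.195, 1.565, 0.157, 0.902, -0.215], TCP at [0.625, 0, 0.239] pointing down, gripper open.
Joint ranges: [-3.01, 3.01], [-0.46, 2.08], [-1.47, 1.51], [0.13, 2.56], [-1, 4.14], [0.04, 2.09], [-2.66, 2.66]. Speed limits (rad/s): [2.57, 2.57, 3.14, 3.14, 3.14, 3.14, 3.14].

### API

Orientations are given as a unit quaternion [x, y, z, w].
In Python, from plant import r, viewer gives the robot as it stands.
- The arm moves only by the tool play_rows, never from a script. Its argument "commands" is a list of rows, each an object with "delta_rot": the turn, a rotation vector about the tool's x, y, z normalised to -1 to 1, where 1 is pi rad, a list of three; "travel": the shift along the tool's x, y, z normalised to -1 to 1, where 1 is 15 cm, a list of three; "gripper": the opening, from -1 (shut) to 1 (fully open). In form: [{"delta_rot": [wx, wy, wz], "travel": [x, y, z], "gripper": gripper}, ...]. A call has 1 to 12 rows; each row is the pose to reach, as a shift and turn from the pose commanded when the call began, along the tool's axes at that moment, turning the shorter way round; what a row does not reach only later rows make up. A row lasts 1/8 s, in which the tool goes at most 62.5 mm and 10.7 degrees, less where a joint would pass 70% of its speed; a pose out of reach is approached as far as the arm can. A call with a number of a shift or a turn outside -1 to 1 is refused whole. A call with a gripper value outside its range is refused whole. The fingers move at their own pace and stop on an object; "force" is the grip in N (left out, the last holds). Time passes only in rows, so rows that repeat a pose let the fingers close. It gives the time, the measured TCP pose, the force and the opening at its end, in the units of the state.
- r.get_state(): the state, without advancing time (a new reading comes with each control period).
- viewer.snapshot(name): name is "scene" or "side" or "wrist"; returns a dict with "color" (480x640x3 uint8, red, green, blue), "z_map" (480x640 float32, m along the optical axis (not along the pixel's ray), 0 where there is no reading), "fx", "fy", "cx", "cy" (pixels), "origin" and "attitude" of the camera in the world. Camera axes: x right, y up, looking along -z (the intrinsics and any distortion apply to the point x, -y, -z); pixel columns grow to the right and rows downward; lengths in m; the calibration is good to about 2 mm. A picture is of the moment at which its call begins.
- r.finish_job(): hands the job in, once; it reports no verdict.
Trained networks look in the newest picture that a camera, given by its name, has taken for a name from the list of things; names that differ only in an ending like _2 or _b are one class to them, and where a whole thing is asked for, a point or a joint stands for the part that bears it (a point fixed in the world has none). Each returns a list of dicts, best first, with "conf" (0 to 1); they miss things now and then, are a little off and sometimes report something else, mostly with a low value. They report only what shows in the picture. A call takes as long as a camera call.
- viewer.outline_of(camera, label): "pixels" (480x640 bool, what is visible of it) and "at" ([column, row] in pixels, amid what is visible of it).
- viewer.pinpoint(camera, label): "at" ([column, row] in pixels: a listed point, or the origin of a listed thing).
The state is a dict: "clock": time; "q": joint angles; "qd": joint speeds; "joint_torque": joint torques, N m; "tool_pos": TCP position; "eef_rot": TCP orientation; "contact_force": force on the tool from outside, world axes, zero at the start; "moment": the same for the moment, N m; "opening": opening from 0.0 (shut) to 1.0 (fully open).
Only numpy, scipy, OpenCV 4.12 (cv2) and the standard library are available. Lean on these libraries where they do the work, as an engineer would, in place of code of your own. Each camera call takes 0.05 s, during which the arm holds its last target. There are 200 camera calls.

## Working session

There is one attempt and no reset: what is moved stays moved. The work goes in short steps, Python scripts to look and compute and a tool call to move; the robot and the scene stay as the last step left them, time stands still between calls to the robot, and variables do not carry over. Pictures are saved under pics/ and viewed, about 8 in all and at most 12, crops included, and the job is handed in when it is done.

Besides the shell and the picture viewer there is one more tool, called in YAML: its name, and indented under it one key for each argument. play_rows: Moves the arm, as the interface text tells. Its arguments: {"type":"object","properties":{"commands":{"type":"array","items":{"type":"object","properties":{"delta_rot":{"type":"array","items":{"type":"number","minimum":-1,"maximum":1}},"travel":{"type":"array","items":{"type":"number","minimum":-1,"maximum":1}},"gripper":{"type":"number"}}}},"force":{"type":"number"}},"required":["commands"]}

```bash
mkdir -p pics
cat > h.py <<'E'
import numpy as np, cv2
from scipy.spatial.transform import Rotation as R
from plant import r, viewer
def Rm(a):
    a=np.array(a,float)
    return a if a.shape==(3,3) else R.from_quat(a).as_matrix()
def px2w(s,at,z=None):
    c,rw=at
    if z is None:
        p=s["z_map"][int(rw)-1:int(rw)+2,int(c)-1:int(c)+2]; z=np.median(p[p>0]) if (p>0).any() else 0
    return np.array(s["origin"])+Rm(s["attitude"])@np.array([(c-s["cx"])/s["fx"]*z,-(rw-s["cy"])/s["fy"]*z,-z])
def cloud(s,mask):
    rr,cc=np.nonzero(mask&(s["z_map"]>0)); z=s["z_map"][rr,cc]
    P=np.c_[(cc-s["cx"])/s["fx"]*z,-(rr-s["cy"])/s["fy"]*z,-z]
    return P@Rm(s["attitude"]).T+np.array(s["origin"])
def ray(s,at,h):
    d=px2w(s,at,1.0)-np.array(s["origin"]); o=np.array(s["origin"]); return o+d*(h-o[2])/d[2]
def save(s,n): cv2.imwrite(f"pics/{n}.png",s["color"][:,:,::-1])
E
python3 - <<'E'
from h import *
np.set_printoptions(precision=4,suppress=True)
st=r.get_state(); print(st["clock"],st["tool_pos"],st["eef_rot"])
for cam in ("scene","side","wrist"):
    s=viewer.snapshot(cam); save(s,cam+"0"); print(cam,s["origin"],{k:s[k] for k in s if k not in("color","z_map","origin","attitude")})
    for l,h in (("thumb_piece",.262),("leaf_pull",.252),("rack_near",0)):
        for d in viewer.pinpoint(cam,l)[:2]: print(l,d["conf"],d["at"],"depth",px2w(s,d["at"]),"ray",ray(s,d["at"],h))
    for l in ("leaf","rack_near","leaf_pull"):
        for d in viewer.outline_of(cam,l)[:1]:
            P=cloud(s,d["pixels"])
            print("outline",l,d["conf"],d["at"],len(P), np.percentile(P,[3,50,97],axis=0).tolist() if len(P) else None)
a=cv2.imread("pics/scene0.png");b=cv2.imread("pics/side0.png")
E
```

```text
0.0 [ 0.6244 -0.      0.2379] [ 0.707   0.7072 -0.0007 -0.0006]
scene [ 1.0605 -0.0784  0.7397] {'fx': 551.355402066558, 'fy': 551.355402066558, 'cx': 316.45317819088564, 'cy': 241.78169281681937}
thumb_piece 0.71 [387.6, 181.9] depth [0.6321 0.1884 0.262 ] ray [0.6321 0.1884 0.262 ]
leaf_pull 0.66 [356.0, 154.0] depth [0.5727 0.1725 0.2649] ray [0.5594 0.1793 0.252 ]
rack_near 0.96 [269.2, 346.1] depth [ 0.703  -0.0035  0.0985] ray [0.648 0.008 0.   ]
outline leaf 0.56 [389.9, 193.5] 7660 [[0.5179361228637755, 0.1726355069204613, 0.07192323558012735], [0.593548026992873, 0.21961117790358403, 0.20088683590054052], [0.6526308635827914, 0.23759871475417282, 0.27134295155717875]]
outline leaf_pull 0.8 [389.2, 192.8] 7741 [[0.518104897507227, 0.17268183781330917, 0.07121424290052444], [0.5933537780304425, 0.21973658363312226, 0.20071438238790762], [0.6526276361393036, 0.23870341318072516, 0.2713587186735492]]
side [0.1038 0.6133 0.9121] {'fx': 612.7762151980369, 'fy': 612.7762151980369, 'cx': 312.79581758964287, 'cy': 234.42346263005297}
thumb_piece 0.59 [262.4, 200.0] depth [0.6354 0.18
[... 759 characters left out ...]
495358, 0.12505536733378445], [0.5632547291215376, 0.20488699530407853, 0.26107710182866245], [0.6384637129152311, 0.22540715941472014, 0.2727668051093139]]
wrist [0.6243 0.0805 0.3848] {'fx': 339.9654625931581, 'fy': 339.9654625931581, 'cx': 321.42399886426375, 'cy': 236.28775119444754}
thumb_piece 0.22 [340.3, 196.6] depth [0.6463 0.0036 0.0002] ray [0.6313 0.056  0.262 ]
rack_near 0.72 [338.6, 195.1] depth [0.6443 0.0055 0.0007] ray [0.6443 0.0054 0.    ]
outline rack_near 0.95 [347.8, 203.7] 9964 [[0.5694185801898582, -0.0314411431702058, -0.0003049892260500148], [0.651088057189839, 0.011898168775986644, 0.06774615325318759], [0.720679245629207, 0.040326132183908105, 0.0988476044706015]]
```

View pics/scene0.png

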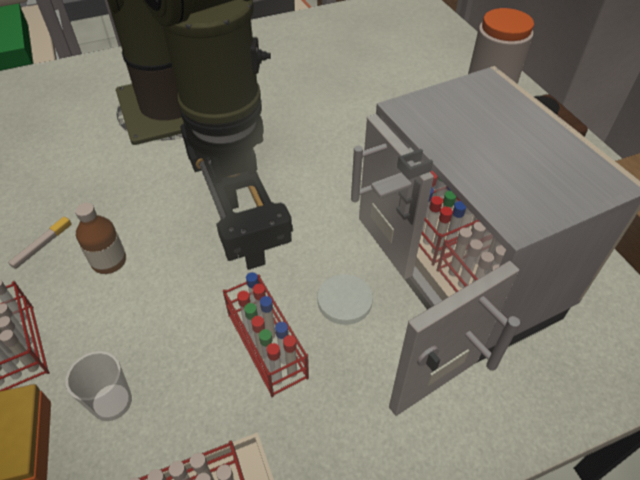

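View pics/side0.png

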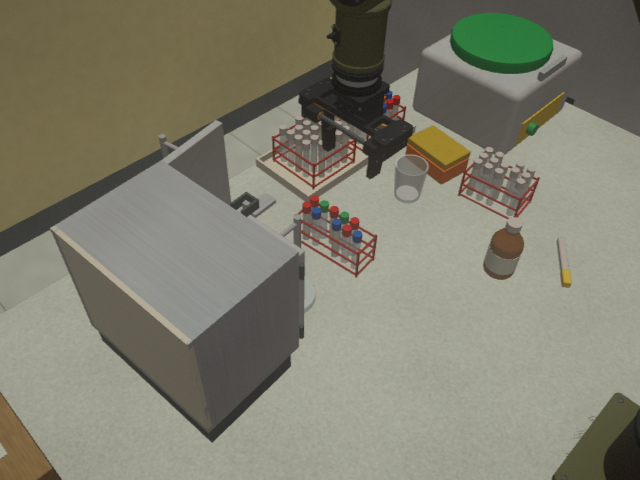

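The scene view shows the cabinet facing −y, with the tab at about (388,182) and the bar at about (356,154). The red rack is near (270,330). The side view agrees: bar at (298,227), rack at (335,240). Next I'll fit the leaf plane to get its orientation.

Run:
```python
from h import *
np.set_printoptions(precision=4,suppress=True)
s=viewer.snapshot("scene")
P=cloud(s,viewer.outline_of("scene","leaf")[0]["pixels"]); P=P[(P[:,2]>.08)&(P[:,2]<.25)]
rng=np.random.default_rng(0);best=0
for _ in range(300):
    a,b,c=P[rng.choice(len(P),3,False)];n=np.cross(b-a,c-a);n/=np.linalg.norm(n)+1e-12
    if abs(n[2])>.1: continue
    i=abs((P-a)@n)<.002
    if i.sum()>best: best=i.sum();I=i
Q=P[I];c=Q.mean(0);n=np.linalg.svd(Q-c)[2][2];n*=np.sign(n[1]);print(best,len(P),c,n,"yaw of inward normal from +y deg",np.degrees(np.arctan2(-n[0],n[1])), Q.min(0),Q.max(0))
ex=n.copy();ex[2]=0;ex/=np.linalg.norm(ex);ey=np.array([-ex[1],ex[0],0])
for nm,p in (("tab_scene",[.6321,.1884,.262]),("tab_side",[.6361,.1836,.262]),("pull_sc",[.5594,.1793,.252]),("pull_side",[.5638,.1757,.252])):
    d=np.array(p)-c; print(nm,"out",-d@ex,"lat",d@ey)
e=[(Q-c)@ey]; print("lat range",np.percentile(e,[.5,99.5]))
for nm,o,l in(("x",0,0),): print("ex,ey",ex,ey)
```

```text
3610 5032 [0.5865 0.2204 0.161 ] [-0.0774  0.997  -0.0007] yaw of inward normal from +y deg 4.440869509238474 [0.5123 0.214  0.08  ] [0.6544 0.2276 0.25  ]
tab_scene out 0.03539824064550094 lat -0.04301991067168798
tab_side out 0.04049355081725353 lat -0.04663623674294243
pull_sc out 0.03884174385183072 lat 0.030166442466502987
pull_side out 0.04277162877990193 lat 0.026058401029015004
lat range [-0.067  0.072]
ex,ey [-0.0774  0.997   0.    ] [-0.997  -0.0774  0.    ]
```

play_rows:
  commands:
    - {"delta_rot": [0, 0, 0], "travel": [0, 0, -0.41], "gripper": -1}
    - {"delta_rot": [0, 0, 0], "travel": [0, 0, -0.41], "gripper": -1}
    - {"delta_rot": [0, 0, -0.024], "travel": [0.3, 0.06, -0.41], "gripper": -1}
    - {"delta_rot": [0, 0, -0.024], "travel": [0.6, 0.06, -0.41], "gripper": -1}
    - {"delta_rot": [0, 0, -0.024], "travel": [0.9, 0.06, -0.41], "gripper": -1}
    - {"delta_rot": [0, 0, -0.024], "travel": [0.9, 0.06, -0.41], "gripper": -1}
    - {"delta_rot": [0, 0, -0.024], "travel": [0.9, 0.06, -0.41], "gripper": -1}

```text
clock: 2.02
tool_pos: [0.6339, 0.1341, 0.2996]
eef_rot: [0.68, 0.733, -0.001, 0.0]
contact_force: [-0.0, -0.8, -0.6]
opening: 0.228
```

Run:
```python
from h import *
np.set_printoptions(precision=4,suppress=True)
st=r.get_state(); print(st["clock"],st["tool_pos"],Rm(st["eef_rot"]),st["contact_force"],st["opening"])
for cam in ("scene","side","wrist"):
    s=viewer.snapshot(cam); save(s,cam+"1")
    for l,h in (("thumb_piece",.262),("leaf_pull",.252)):
        for d in viewer.pinpoint(cam,l)[:2]: print(cam,l,d["conf"],d["at"],"depth",px2w(s,d["at"]),"ray",ray(s,d["at"],h))
```

```text
2.025 [0.6339 0.1341 0.2996] [[-0.075   0.9972 -0.0007]
 [ 0.9972  0.075  -0.0015]
 [-0.0014 -0.0008 -1.    ]] [-0.0353 -0.8314 -0.6328] 0.22801748247891726
scene thumb_piece 0.97 [387.9, 183.2] depth [0.6348 0.1874 0.2625] ray [0.6343 0.1877 0.262 ]
side thumb_piece 0.69 [262.2, 200.1] depth [0.6363 0.1839 0.2619] ray [0.6362 0.184  0.262 ]
side leaf_pull 0.72 [299.3, 223.8] depth [0.5615 0.1767 0.2604] ray [0.5674 0.1711 0.252 ]
wrist thumb_piece 0.76 [327.2, 177.8] depth [0.6328 0.1877 0.2612] ray [0.6328 0.1878 0.262 ]
wrist leaf_pull 0.64 [211.9, 185.2] depth [0.5729 0.1806 0.2692] ray [0.5675 0.1774 0.252 ]
```

View pics/wrist1.png

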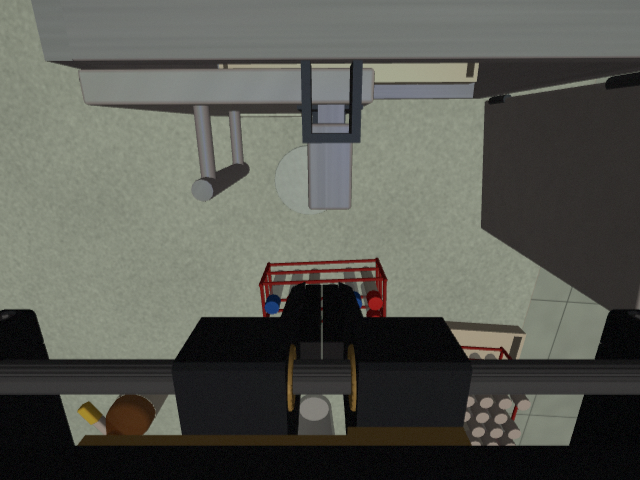

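The wrist view shows the tab at about (330,175), the keeper at (330,100) and the bar top at (204,188), with a clear way down. Now I'll push the tab.

play_rows:
  commands:
    - {"delta_rot": [0, 0, 0], "travel": [0.17, 0.013, 0], "gripper": -1}
    - {"delta_rot": [0, 0, 0], "travel": [0.342, 0.026, 0], "gripper": -1}
    - {"delta_rot": [0, 0, 0], "travel": [0.342, 0.026, 0], "gripper": -1}
    - {"delta_rot": [0, 0, 0], "travel": [0.342, 0.026, 0.12], "gripper": -1}
    - {"delta_rot": [0, 0, 0], "travel": [0.342, 0.026, 0.22], "gripper": -1}
    - {"delta_rot": [0, 0, 0], "travel": [0.342, 0.026, 0.25], "gripper": -1}
    - {"delta_rot": [0, 0, 0], "travel": [0.342, 0.026, 0.28], "gripper": -1}
    - {"delta_rot": [0, 0, 0], "travel": [0.342, 0.026, 0.31], "gripper": -1}
    - {"delta_rot": [0, 0, 0], "travel": [0.342, 0.026, 0.34], "gripper": -1}
    - {"delta_rot": [0, 0, 0], "travel": [0.342, 0.026, 0.36], "gripper": -1}
    - {"delta_rot": [0, 0, 0], "travel": [0.342, 0.026, 0.36], "gripper": -1}

```text
clock: 3.85
tool_pos: [0.6342, 0.1869, 0.2459]
eef_rot: [0.68, 0.733, 0.0, -0.0]
contact_force: [-0.1, 0.0, -0.5]
opening: 0.006
```

play_rows:
  commands:
    - {"delta_rot": [0, 0, 0], "travel": [0, 0, 0.015], "gripper": -1}
    - {"delta_rot": [0, 0, 0], "travel": [0, 0, 0.03], "gripper": -1}
    - {"delta_rot": [0, 0, 0], "travel": [0, 0, 0.03], "gripper": -1}

```text
clock: 4.22
tool_pos: [0.6342, 0.1871, 0.2425]
eef_rot: [0.68, 0.733, 0.001, 0.0]
contact_force: [-2.2, -1.5, 6.5]
opening: 0.004
```

Run:
```python
from h import *
np.set_printoptions(precision=4,suppress=True)
st=r.get_state(); print(st["clock"],st["tool_pos"],st["contact_force"],st["moment"],st["opening"])
for cam in ("scene","side","wrist"):
    s=viewer.snapshot(cam); save(s,cam+"2")
    for l,h in (("thumb_piece",.242),):
        for d in viewer.pinpoint(cam,l)[:2]: print(cam,l,d["conf"],d["at"],"depth",px2w(s,d["at"]),"ray",ray(s,d["at"],h))
i=cv2.imread("pics/scene2.png")[110:270,320:500];j=cv2.imread("pics/wrist2.png")[0:320,140:500]
i=cv2.resize(i,None,fx=2.2,fy=2.2);i=cv2.copyMakeBorder(i[:320],0,max(0,320-i.shape[0]),0,0,0)
cv2.imwrite("pics/c2.png",cv2.hconcat([i,j]))
```

```text
4.225 [0.6342 0.1871 0.2425] [-2.2312 -1.5308  6.518 ] [-0.248   0.2738 -0.0006] 0.004493206995955554
scene thumb_piece 0.66 [385.4, 192.9] depth [0.6489 0.1769 0.2627] ray [0.6311 0.1879 0.242 ]
side thumb_piece 0.59 [265.6, 207.0] depth [0.6176 0.1932 0.2666] ray [0.6372 0.1772 0.242 ]
```

View pics/c2.png

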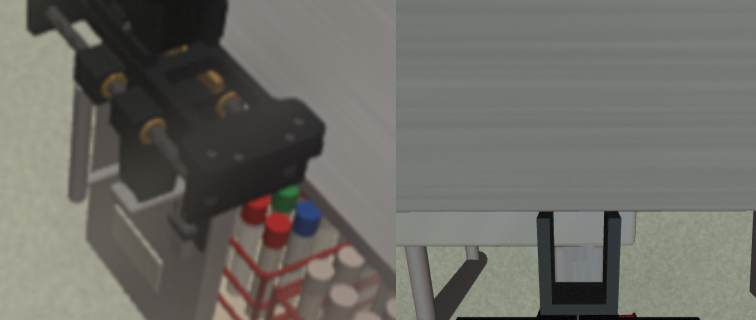

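The tab is under the fingertips: the tip is at 242 mm and reads 6.5 N. I'll press slightly more to confirm the stop, then lift.

play_rows:
  commands:
    - {"delta_rot": [0, 0, 0], "travel": [0, 0, 0.015], "gripper": -1}
    - {"delta_rot": [0, 0, 0], "travel": [0, 0, 0.02], "gripper": -1}
    - {"delta_rot": [0, 0, 0], "travel": [0, 0, 0.02], "gripper": -1}

```text
clock: 4.9
tool_pos: [0.6344, 0.1871, 0.2423]
eef_rot: [0.68, 0.733, 0.001, 0.001]
contact_force: [-6.6, -3.7, 20.1]
opening: 0.005
```

play_rows:
  commands:
    - {"delta_rot": [0, 0, 0], "travel": [0, 0, -0.2], "gripper": -1}
    - {"delta_rot": [0, 0, 0], "travel": [-0.08, 0, -0.42], "gripper": -0.1}
    - {"delta_rot": [0, 0, 0], "travel": [-0.1, -0.2, -0.42], "gripper": -0.1}
    - {"delta_rot": [0, 0, 0], "travel": [-0.2, -0.2, -0.42], "gripper": -0.1}
    - {"delta_rot": [0, 0, 0], "travel": [-0.2, -0.2, -0.42], "gripper": -0.1}

```text
clock: 5.52
tool_pos: [0.607, 0.1526, 0.3013]
eef_rot: [0.681, 0.732, -0.0, 0.0]
contact_force: [1.3, -0.7, 0.2]
opening: 0.426
```

Run:
```python
from h import *
np.set_printoptions(precision=4,suppress=True)
st=r.get_state(); print(st["clock"],st["tool_pos"],Rm(st["eef_rot"]),st["contact_force"],st["opening"])
for cam in ("scene","side","wrist"):
    s=viewer.snapshot(cam); save(s,cam+"3")
    for l,h in (("thumb_piece",.242),("leaf_pull",.252)):
        for d in viewer.pinpoint(cam,l)[:2]: print(cam,l,d["conf"],d["at"],"depth",px2w(s,d["at"]),"ray",ray(s,d["at"],h))
    if cam=="wrist":
        P=cloud(s,np.ones((480,640),bool)); k=(abs(P[:,2]-.270)<.003)&(abs(P[:,0]-.565)<.03)&(abs(P[:,1]-.177)<.015); print("bar top",k.sum(),np.median(P[k],axis=0) if k.any() else 0)
```

```text
5.525 [0.607  0.1526 0.3013] [[-0.0729  0.9973  0.0002]
 [ 0.9973  0.0729 -0.0011]
 [-0.0011  0.0001 -1.    ]] [ 1.2543 -0.6845  0.1772] 0.42581813720158146
scene thumb_piece 0.87 [384.6, 195.3] depth [0.6356 0.1844 0.2433] ray [0.6345 0.1851 0.242 ]
scene leaf_pull 0.67 [359.6, 152.7] depth [0.6375 0.1436 0.3285] ray [0.5588 0.1848 0.252 ]
side thumb_piece 0.59 [264.6, 208.7] depth [0.6358 0.1805 0.2415] ray [0.6354 0.1809 0.242 ]
side leaf_pull 0.63 [299.3, 221.8] depth [0.5605 0.1777 0.2661] ray [0.5704 0.1682 0.252 ]
wrist thumb_piece 0.66 [369.6, 210.0] depth [0.6334 0.1882 0.2422] ray [0.6334 0.1882 0.242 ]
bar top 369 [0.5679 0.1781 0.2698]
```

View pics/wrist3.png

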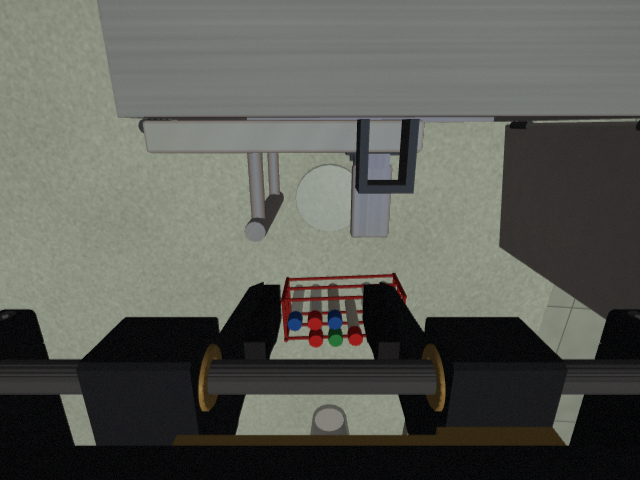

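The bolt is on its stop: 20 N without moving, and the tab top measures 242 mm. The wrist view shows the bar top at (256,230), which measures (0.567, 0.178) with z 0.270. I'll grip it from above.

play_rows:
  commands:
    - {"delta_rot": [0, 0, 0], "travel": [0.1, -0.254, 0], "gripper": -0.1}
    - {"delta_rot": [0, 0, 0], "travel": [0.189, -0.254, 0], "gripper": -0.1}
    - {"delta_rot": [0, 0, 0], "travel": [0.189, -0.254, 0], "gripper": -0.1}
    - {"delta_rot": [0, 0, 0], "travel": [0.189, -0.254, 0.2], "gripper": -0.1}
    - {"delta_rot": [0, 0, 0], "travel": [0.189, -0.254, 0.385], "gripper": -0.1}
    - {"delta_rot": [0, 0, 0], "travel": [0.189, -0.254, 0.385], "gripper": -0.1}
    - {"delta_rot": [0, 0, 0], "travel": [0.189, -0.254, 0.385], "gripper": -1}
    - {"delta_rot": [0, 0, 0], "travel": [0.189, -0.254, 0.385], "gripper": -1}
    - {"delta_rot": [0, 0, 0], "travel": [0.189, -0.254, 0.385], "gripper": -1}
    - {"delta_rot": [0, 0, 0], "travel": [0.189, -0.254, 0.385], "gripper": -1}
    - {"delta_rot": [0, 0, 0], "travel": [0.189, -0.254, 0.385], "gripper": -1}
  force: 20

```text
clock: 7.35
tool_pos: [0.5676, 0.1795, 0.245]
eef_rot: [0.68, 0.733, 0.001, 0.001]
contact_force: [2.1, -0.9, 4.2]
opening: 0.128
```

play_rows:
  commands:
    - {"delta_rot": [0, 0, 0.028], "travel": [-0.03, -0.035, 0], "gripper": -1}
    - {"delta_rot": [0, 0, 0.056], "travel": [-0.058, -0.073, 0], "gripper": -1}
    - {"delta_rot": [0, 0, 0.083], "travel": [-0.082, -0.113, 0], "gripper": -1}
    - {"delta_rot": [0, 0, 0.111], "travel": [-0.102, -0.154, 0], "gripper": -1}
    - {"delta_rot": [0, 0, 0.139], "travel": [-0.119, -0.198, 0], "gripper": -1}
    - {"delta_rot": [0, 0, 0.167], "travel": [-0.132, -0.242, 0], "gripper": -1}
    - {"delta_rot": [0, 0, 0.167], "travel": [-0.132, -0.242, 0], "gripper": -1}

```text
clock: 8.22
tool_pos: [0.5319, 0.1564, 0.2449]
eef_rot: [0.847, 0.531, 0.0, 0.001]
contact_force: [0.6, -3.0, 7.9]
opening: 0.13
```

play_rows:
  commands:
    - {"delta_rot": [0, 0, 0.033], "travel": [-0.036, -0.042, 0], "gripper": -1}
    - {"delta_rot": [0, 0, 0.067], "travel": [-0.068, -0.088, 0], "gripper": -1}
    - {"delta_rot": [0, 0, 0.1], "travel": [-0.094, -0.137, 0], "gripper": -1}
    - {"delta_rot": [0, 0, 0.133], "travel": [-0.116, -0.189, 0], "gripper": -1}
    - {"delta_rot": [0, 0, 0.167], "travel": [-0.132, -0.242, 0], "gripper": -1}
    - {"delta_rot": [0, 0, 0.2], "travel": [-0.142, -0.297, 0], "gripper": -1}
    - {"delta_rot": [0, 0, 0.233], "travel": [-0.146, -0.353, 0], "gripper": -1}
    - {"delta_rot": [0, 0, 0.267], "travel": [-0.145, -0.409, 0], "gripper": -1}
    - {"delta_rot": [0, 0, 0.3], "travel": [-0.137, -0.464, 0], "gripper": -1}
    - {"delta_rot": [0, 0, 0.333], "travel": [-0.124, -0.518, 0], "gripper": -1}
    - {"delta_rot": [0, 0, 0.333], "travel": [-0.124, -0.518, 0], "gripper": -1}
    - {"delta_rot": [0, 0, 0.333], "travel": [-0.124, -0.518, 0], "gripper": -1}

```text
clock: 9.72
tool_pos: [0.4542, 0.1752, 0.2449]
eef_rot: [0.999, 0.038, 0.001, -0.001]
contact_force: [0.8, 0.1, 7.8]
opening: 0.128
```

play_rows:
  commands:
    - {"delta_rot": [0, 0, 0], "travel": [0, 0, 0], "gripper": -0.3}
    - {"delta_rot": [0, 0, 0], "travel": [0, 0, 0], "gripper": -0.3}
    - {"delta_rot": [0, 0, 0], "travel": [0, 0, 0], "gripper": -0.3}
    - {"delta_rot": [0, 0, 0], "travel": [0, 0, -0.1], "gripper": -0.3}
    - {"delta_rot": [0, 0, 0], "travel": [0, 0, -0.3], "gripper": -0.3}
    - {"delta_rot": [0, 0, 0], "travel": [0, 0, -0.6], "gripper": -0.3}
    - {"delta_rot": [0, 0, 0], "travel": [0, 0, -0.8], "gripper": -0.3}
    - {"delta_rot": [0, 0, 0], "travel": [0, 0, -0.8], "gripper": -0.3}
    - {"delta_rot": [0, 0, 0], "travel": [0, 0, -0.8], "gripper": -0.3}

```text
clock: 10.85
tool_pos: [0.4526, 0.1741, 0.3629]
eef_rot: [0.999, 0.038, -0.001, 0.0]
contact_force: [-0.2, -0.0, -0.5]
opening: 0.347
```

Run:
```python
from h import *
np.set_printoptions(precision=4,suppress=True)
st=r.get_state(); print(st["clock"],st["tool_pos"],st["contact_force"],st["opening"])
for cam in ("scene","side","wrist"):
    s=viewer.snapshot(cam); save(s,cam+"4")
    for l,h in (("thumb_piece",.242),("leaf_pull",.252),("rack_near",0)):
        for d in viewer.pinpoint(cam,l)[:1]: print(cam,l,d["conf"],d["at"],"depth",px2w(s,d["at"]),"ray",ray(s,d["at"],h))
```

```text
10.85 [0.4526 0.1741 0.3629] [-0.1935 -0.0151 -0.5029] 0.3468031844877548
scene thumb_piece 0.51 [278.7, 123.8] depth [0.4478 0.1092 0.2423] ray [0.4474 0.1093 0.242 ]
scene leaf_pull 0.68 [320.7, 105.5] depth [0.4567 0.1707 0.2627] ray [0.4431 0.1763 0.252 ]
scene rack_near 0.91 [266.3, 346.0] depth [ 0.6918 -0.005   0.0814] ray [ 0.6462  0.004  -0.    ]
side thumb_piece 0.77 [385.3, 245.0] depth [0.4543 0.1036 0.2434] ray [0.455  0.1025 0.242 ]
side leaf_pull 0.56 [350.3, 266.4] depth [0.4924 0.1334 0.1863] ray [0.4572 0.1768 0.252 ]
side rack_near 0.75 [332.9, 248.6] depth [0.4919 0.177  0.2617] ray [0.648  0.0014 0.    ]
wrist thumb_piece 0.66 [405.3, 226.7] depth [0.4596 0.106  0.2421] ray [0.4596 0.106  0.242 ]
wrist leaf_pull 0.65 [318.6, 235.3] depth [0.4557 0.1767 0.2695] ray [0.4501 0.1765 0.252 ]
wrist rack_near 0.63 [458.0, 47.2] depth [0.6344 0.0242 0.0516] ray [0.6458 0.0066 0.    ]
```

View pics/scene4.png

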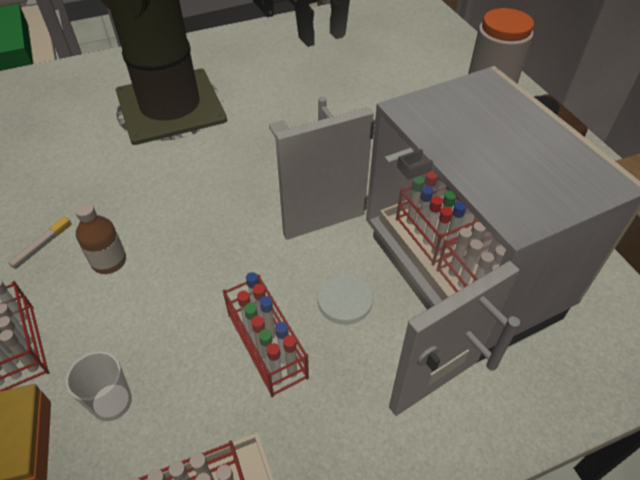

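The scene view shows the leaf at (325,170) standing square to the front. The rack at (266,335) hasn't moved, the bolt is down (tab top at 242 mm), and the arm is clear above.

```bash
python3 -c "
from plant import r
print(r.finish_job())"
```

```text
the job is handed in; nothing more can be done
None
```

The bolt is withdrawn, the leaf stands open about square to the cabinet front, and the job is handed in at about 11 s of the 48 s allowed. No verdict was reported.

I pushed the thumb piece down with the shut fingers until it held against 20 N. I then gripped the pull from above, swung the leaf through about 90°, let go and lifted clear.

| Check | Last reading |
|---|---|
| Bolt | Tab top at 242 mm, against 262 mm when fully shot, so about 20 mm withdrawn |
| Leaf | About 90° open, seen in the picture and from the bar moving to (0.45, 0.176) |
| Rack | (0.646–0.648, 0.001–0.007), within about 5 mm of its starting place |
| Arm | Tool tip at z = 0.363 m, contact force about 0.5 N, touching nothing |

- **Disagreements:** The cameras differed by up to about 14 mm on the bar and the opened tab. One side-view depth for the rack landed on the wrong object, so I used that view's ray position instead.
- **Not measured:** I didn't measure the leaf's speed after release.

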